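Fit the keyed drive adaptor into the pulley hub and hold it home

TASK

Lift the keyed drive adaptor out of the parts bin and push it down into the bore of the pulley hub on the encoder test stand, turning it until its key finds the keyway and it goes fully home with its collar down on the hub's face. A spring in the bore pushes it back out, so finish still gripping the adaptor and holding it pressed fully home; do not let go. Leave all the other things where they are.

Things in the scene. Friction and masses are not known exactly. Their poses are not given: they have to be found in the camera images.
- adaptor: Keyed drive adaptor, loose, about 0.12 kg, standing upright in the bin, 80 mm tall. Origin: centre of its lower end (on the bin floor); z up. Steel shaft, diameter 24, z 0 to 40 mm (lowest 2.5 mm chamfered to diameter 21); steel collar, diameter 44, z 40 to 50; black grip block on top, z 50 to 80. A steel set screw on the block's side and a white line on its top mark the key side (-x).
- adaptor_grip (a point): Centre of the adaptor's black grip block, 65 mm above its lower end; axes as the adaptor's. The block is 34 (x) by 24 (y) by 30 mm high; grip it across the 24 mm (y), fingertips just above the collar, whose top is 15 mm below this point.
- adaptor_key (a point): Lower end of the adaptor's key, 10 mm above its lower end and 17 mm from its axis on the -x side (outer edge of the key). The dark key is 8 mm wide and runs from here up to the collar; below it the shaft is a plain round pilot.
- hub_mouth (a point): Centre of the hub's flat upper face where the bore opens, 76 mm above the bench; z up, axes turned with the hub. Adaptor home: collar on this face, its origin 40 mm below this point, its x axis along the hub's x axis. The key enters in that one direction only; otherwise it lands on the face with the shaft 10 mm deep.
- hub: Toothed aluminium pulley hub, diameter 56, 46 mm high, fixed upright on the stand and locked: it does not turn. Bore of diameter 26.4 with a keyway 10.5 mm wide on its -x side, reaching 19 mm from the axis, both the full depth. Origin: centre of its underside, 30 mm above the bench; axes as hub_mouth.
- ejector (a joint): Spring-loaded steel ejector pin in the bore, diameter 22 mm. 0 = up, its top 18 mm below the hub's face; grows in m as it is pushed down, 0.022 with the adaptor home. It pushes back with 3 N at first and 8.5 N at home, so it lifts a released adaptor out of home.
- stand: Encoder test stand, fixed: aluminium base plate 150 x 110 x 12 mm with a black housing 80 x 80 mm, up to 30 mm high, under the hub. Origin: centre of its underside on the bench.
- bin: Open grey parts bin, fixed, 120 (x) by 200 (y) by 40 mm high, walls and floor 4 mm thick. Origin: centre of its underside. Three things stand in a row along its y, about 60 mm apart, in any order: the adaptor, the clamp foot and the switch.
- clamp_foot: Small clamp spindle with a black rubber foot, diameter 25, 44 mm tall, loose in the bin; stays there. Origin: centre of its underside.
- spare_switch: Small rocker switch, 36 x 33 x 22 mm, loose in the bin; stays there. Origin: centre of its underside.
- long_nose: Long nose pliers, 141 x 72 x 14 mm, lying loose on the bench; stay there. Origin: centre of the underside.
- board_under_test: Green circuit board on feet, 74 x 127 x 18 mm, loose on the bench; stays there. Origin: centre of the underside.
Not all that is in view belongs to the job. What is shaped like the adaptor but red is not meant.

How it is judged:
By the outcome, as a careful person would: the job done as asked, in the order asked, and still so for the second after the job is handed in, while the arm keeps its last pose, push and grip.
It also fails if it takes over 45 s, if anything falls off the work surface, if the arm or the gripper's body presses on something with over 40 N, if the wrist force passes 120 N, or if a joint passes its speed limit or range.

ROBOT

A 6-joint arm with a two-finger parallel gripper is mounted at the origin on a cart in front of the work surface, level with it; the furniture and walls round the work are solid. World frame = base frame: x ahead of the robot, y to its left, z up, the work surface at z = 0. Lengths are in m, angles in degrees, forces in N, time in s.
With the tool pointing down it reaches from about 0.25 to 0.725 m from the base axis. Payload 9.7 kg.
Tool frame: the origin (TCP) lies between the finger pads; the fingertips stand 19 mm ahead of it and the grasp point (between the pads) is the TCP; z points along the fingers, y is the line along which they close (so a half turn about z gives the same grasp; the last joint's range is limited). The gripper opens to 85 mm and grips with 20 to 120 N. Pads are 22 mm wide; open, the fingers measure 114 mm over their backs; the gripper's body (76 mm by 85 mm) begins 54 mm behind the grasp point. The pads swing forward as they close: fully open they stand 13 mm farther back than shut.
Start: joints at [75.401, 4.979, 10.078, 95.1, 0, 90], TCP at [0.139, 0.532, 0.25] pointing down, gripper open.
Joint ranges: [-179.16, 179.16], [-48.56, 103.87], [-65.8, 70.77], [-126.05, 130.52], [-82.76, 87.17], [-180, 180]. Speed limits (degrees/s): [127.2, 127.2, 147.25, 180, 180, 180].

INTERFACE

Orientations are given as [roll, pitch, yaw] about the fixed x, y, z axes, in that order (R = Rz(yaw) Ry(pitch) Rx(roll)).
In Python, from workcell import telemetry, camera, calibration, workorder gives the robot as it stands.
- The arm moves only by the tool play_rows, never from a script. Its argument "increments" is a list of rows, each a list of 3 entries, a list of its own where there are three numbers: the shift along the tool's x, y, z in mm, then the turn, a rotation vector about the tool's x, y, z in degrees, then the closure, from 0 (fully open) to 1 (shut). In form: [[[x, y, z], [ax, ay, az], jaw], ...]. A call has 1 to 20 rows; each row is the pose to reach, as a shift and turn from the pose commanded when the call began, along the tool's axes at that moment; what a row does not reach only later rows make up. A row lasts 1/10 s, in which the tool goes at most 50 mm and 8.59 degrees, less where a joint would pass 70% of its speed; a pose out of reach is approached as far as the arm can. A call with a gripper value outside its range is refused whole. The fingers move at their own pace and stop on an object; "grip_force" is the grip in N (left out, the last holds). Time passes only in rows, so rows that repeat a pose let the fingers close. It gives the time, the measured TCP pose, the force, the opening and the grip force at its end, in the units of the state.
- telemetry.get_obs(): the state, without advancing time (a new reading comes with each control period).
- camera(name): name is "scene" or "side" or "wrist"; returns (picture, depth): 420x560x3 uint8, red, green, blue; 420x560 float32, m along the optical axis (not along the pixel's ray), 0 where there is no reading.
- calibration(name): a dict with "vertical_fov" (degrees; the focal length in pixels is half the picture's height over the tangent of half this angle, whatever the lens; pixels are square), "cx", "cy" (the principal point, pixels), "rvec" (rotation vector, rad) and "tvec" (3), from world to camera coordinates, as OpenCV has them; the wrist camera has in their place "hand_eye" (4x4, takes a point from camera to tool coordinates, whose origin is the TCP and whose axes are the flange's). Camera axes: x right, y down, z forward; pixel columns grow to the right and rows downward; lengths in m; the calibration is good to about 2 mm. The wrist camera is an equidistant fisheye: a pixel r from the principal point sees the ray r / f radians off the axis. A picture is of the moment at which its call begins: read the wrist's pose just before it. calibration takes no time and is no camera call.
- workorder.job_done(): hands the job in; it is judged then, once.
The state is a dict: "time": time; "q": joint angles; "qd": joint speeds; "joint_efforts": joint torques, N m; "ee_pos": TCP position; "tcp_rot": TCP orientation; "wrist_force": force on the tool from outside, world axes, zero at the start; "torque": the same for the moment, N m; "opening": finger opening in m; "grasp_force": force on a finger pad.
Only numpy, scipy, OpenCV 4.12 (cv2) and the standard library are available. Lean on these libraries where they do the work, as an engineer would, in place of code of your own. Each camera call takes 0.05 s, during which the arm holds its last target. There are 200 camera calls.

## Working session

There is one attempt and no reset: what is moved stays moved. The work goes in short steps, Python scripts to look and compute and a tool call to move; the robot and the scene stay as the last step left them, time stands still between calls to the robot, and variables do not carry over. Pictures are saved under pics/ and viewed, at most 10 in all, crops included, and the job is handed in when it is done.

Besides the shell and the picture viewer there is one more tool, called after "Emit:" by a JSON object that holds its "name" and its "arguments". play_rows: Moves the arm, as the interface text tells. Its arguments: {"type":"object","properties":{"increments":{"type":"array"},"grip_force":{"type":"number"}},"required":["increments"]}

```bash
mkdir -p pics
cat > h.py <<'E'
import numpy as np, cv2
from workcell import telemetry, camera, calibration, workorder
from scipy.spatial.transform import Rotation as R
def K(c):
    f=210/np.tan(np.radians(c["vertical_fov"])/2); return f,c["cx"],c["cy"]
def toworld(name,uv,d=None,z=None,obs=None):
    """pixels -> world points, by depth (fixed cams) or plane z"""
    c=calibration(name); f,cx,cy=K(c); uv=np.atleast_2d(uv).astype(float)
    p=(uv-[cx,cy])/f
    if name=="wrist":
        T=np.array(c["hand_eye"]); th=np.linalg.norm(p,axis=1,keepdims=True)
        s=np.where(th>1e-9,np.tan(th)/np.maximum(th,1e-9),1); ray=np.c_[p*s,np.ones(len(p))]
        Rw=R.from_euler('xyz',obs["tcp_rot"],degrees=True).as_matrix()
        A=Rw@T[:3,:3]; o=Rw@T[:3,3]+np.array(obs["ee_pos"])
    else:
        A=cv2.Rodrigues(np.array(c["rvec"],float))[0].T; o=-A@np.array(c["tvec"],float).ravel()
        ray=np.c_[p,np.ones(len(p))]
    w=ray@A.T
    if d is None: d=(z-o[2])/w[:,2]
    return o+w*np.reshape(d,(-1,1))
E
python3 - <<'E'
from h import *
o=telemetry.get_obs(); print(o)
for n in ("scene","side","wrist"):
    p,d=camera(n); cv2.imwrite(f"pics/{n}0.png",p[:,:,::-1]); np.save(f"{n}0.npy",d); np.save(f"{n}0rgb.npy",p)
    print(n,calibration(n))
a=[cv2.imread(f"pics/{n}0.png") for n in("scene","wrist")]
E
```

```text
{'time': 0.0, 'q': array([7.54006400e+01, 5.01068024e+00, 1.00349283e+01, 9.51000719e+01,
       2.38975901e-03, 8.99989353e+01]), 'qd': array([ 0.12128902,  0.03709405,  0.04213624, -0.13966866,  0.00633826,
       -0.02680252]), 'joint_efforts': array([ 7.96847780e-04, -5.20385921e+01,  4.64802396e+01,  1.62375852e-02,
        3.85457724e-05, -8.87445253e-06]), 'ee_pos': array([0.1385696 , 0.53204527, 0.24959133]), 'tcp_rot': array([-1.79924176e+02, -2.39116593e-03,  1.65401702e+02]), 'wrist_force': array([-0.2179129 ,  1.32040986, -0.43119048]), 'torque': array([-0.00133459,  0.00557278,  0.01908564]), 'grasp_force': 0.0, 'opening': 0.08558552928942668}
scene {'vertical_fov': 48.429553580160956, 'cx': 291.7777238182195, 'cy': 215.94652697503543, 'rvec': array([ 2.32238449, -0.87283449,  0.31239585]), 'tvec': array([-0.40729296,  0.33666656,  1.15923979])}
side {'vertical_fov': 48.253918254886685, 'cx': 277.79348243959186, 'cy': 216.3811075924202, 'rvec': array([ 2.31910662, -0.33000045,  0.16255727]), 'tvec': array([-0.53215397,  0.1478697 ,  1.07834441])}
wrist {'vertical_fov': 65.70646984690485, 'cx': 281.69361178207754, 'cy': 207.371440035145, 'hand_eye': array([[-1.20098423e-04, -9.60047419e-01, -2.79837344e-01,
         7.04830920e-02],
       [ 9.99999105e-01, -4.88252188e-04,  1.24589139e-03,
         2.92563827e-04],
       [-1.33274601e-03, -2.79836943e-01,  9.60046618e-01,
        -1.22989683e-01],
       [ 0.00000000e+00,  0.00000000e+00,  0.00000000e+00,
         1.00000000e+00]])}
```

View pics/scene0.png

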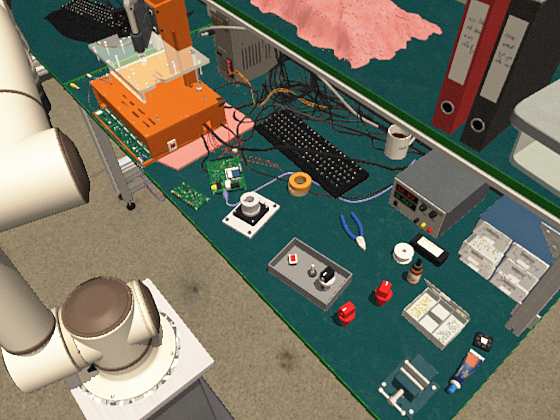

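View pics/wrist0.png

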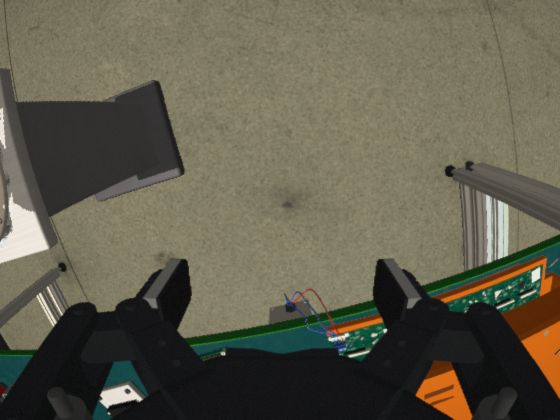

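The scene picture shows the hub at about (250,204) and the bin around (310,272). In the bin are the switch (293,259), clamp foot (312,270) and a black-topped part (327,275). Candidates for the adaptor are the black part (327,275), the clamp foot (312,270), and the red look-alikes at (346,313) and (383,291). The wrist view shows mostly floor. I choose (327,275) and check it in a close crop.

Run:
```python
from h import *
a=cv2.imread("pics/scene0.png")[180:320,215:355]
d=np.load("scene0.npy")
for uv in [(327,275),(327,270),(312,270),(293,259),(250,200),(244,203),(350,320)]:
    print(uv,toworld("scene",uv,d[uv[1],uv[0]]).round(3))
# project to side
P=toworld("scene",(327,272),d[272,327])[0]; c=calibration("side"); f,cx,cy=K(c)
q=cv2.Rodrigues(c["rvec"])[0]@P+c["tvec"]; u,v=int(q[0]/q[2]*f+cx),int(q[1]/q[2]*f+cy); print(u,v)
b=cv2.imread("pics/side0.png"); v=max(100,v);b=b[v-100:v+40,u-70:u+70]
cv2.imwrite("pics/c1.png",np.hstack([cv2.resize(x,(400,400),interpolation=2) for x in(a,b)]))
```

```text
(327, 275) [[ 0.488 -0.199  0.08 ]]
(327, 270) [[ 0.496 -0.19   0.086]]
(312, 270) [[ 0.494 -0.138  0.028]]
(293, 259) [[ 0.481 -0.074  0.022]]
(250, 200) [[0.509 0.153 0.057]]
(244, 203) [[0.478 0.14  0.078]]
(350, 320) [[ 0.458 -0.316  0.044]]
276 275
```

View pics/c1.png

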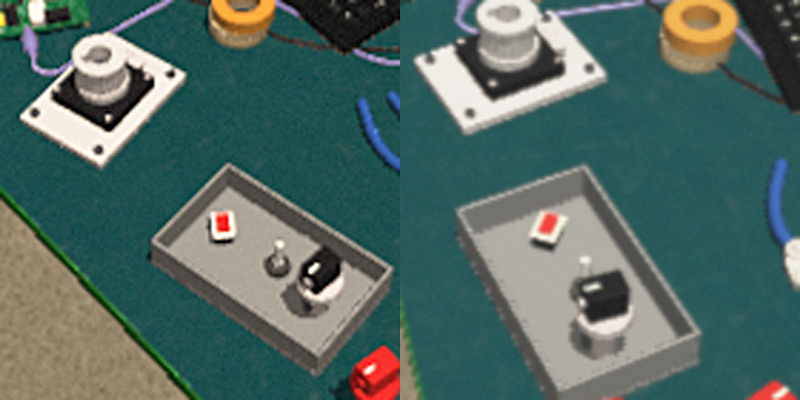

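The close crop confirms it: a black block with a white line and steel collar, in the end of the bin nearest the red decoy. Next I check that the path to the hub is clear.

Run:
```python
from h import *
v,u=np.mgrid[0:420,0:560]; uv=np.c_[u.ravel(),v.ravel()]
for n in("scene","side"):
    d=np.load(n+"0.npy").ravel(); P=toworld(n,uv,d)[d>0]
    a=np.array([.139,.532]);b=np.array([.48,.145])
    t=np.clip((P[:,:2]-a)@(b-a)/((b-a)@(b-a)),0,1); dist=np.linalg.norm(P[:,:2]-a-t[:,None]*(b-a),axis=1)
    for k in np.linspace(0,1,6):
        m=(dist<.13)&(abs(t-k)<.1); print(n,k.round(1),m.sum(),np.percentile(P[m,2],[50,99]).round(3) if m.any() else None)
```

```text
scene 0.0 460 [0.428 0.585]
scene 0.2 793 [0.543 0.672]
scene 0.4 1037 [-0.747  0.004]
scene 0.6 2192 [-0.743  0.014]
scene 0.8 3221 [-0.002  0.023]
scene 1.0 5228 [-0.001  0.077]
side 0.0 3645 [0.266 0.439]
side 0.2 1293 [-0.749 -0.738]
side 0.4 1538 [-0.748  0.003]
side 0.6 1918 [-0.744  0.015]
side 0.8 2372 [0.    0.024]
side 1.0 3957 [0.003 0.078]
```

Emit:
{"name": "play_rows", "arguments": {"increments": [[[-40,-27,0],[0,0,0],0],[[-80,-54,0],[0,0,0],0],[[-120,-81,0],[0,0,0],0],[[-160,-108,0],[0,0,0],0],[[-200,-135,0],[0,0,0],0],[[-240,-162,0],[0,0,0],0],[[-280,-189,0],[0,0,0],0],[[-320,-216,0],[0,0,0],0],[[-360,-243,0],[0,0,0],0],[[-400,-270,0],[0,0,0],0],[[-428,-289,0],[0,0,0],0],[[-428,-289,0],[0,0,0],0],[[-428,-289,0],[0,0,0],0]]}}

```text
time: 1.45
ee_pos: [0.4801, 0.1441, 0.2498]
tcp_rot: [-180.0, -0.1, 165.3]
wrist_force: [-0.5, -0.3, 0.6]
opening: 0.0856
grasp_force: 0.0
```

Run:
```python
from h import *
o=telemetry.get_obs(); print(o["time"],o["ee_pos"],o["tcp_rot"],o["q"])
p,d=camera("wrist"); cv2.imwrite("pics/w1.png",p[:,:,::-1]); np.savez("w1.npz",p=p,d=d,e=o["ee_pos"],r=o["tcp_rot"])
```

```text
1.45 [0.48007458 0.14411492 0.24983524] [-1.79977086e+02 -5.81106021e-02  1.65293179e+02] [ 1.67036833e+01 -1.65755693e+00  3.23446136e+00  9.49535551e+01
  1.07292500e-02  3.14104865e+01]
```

View pics/w1.png

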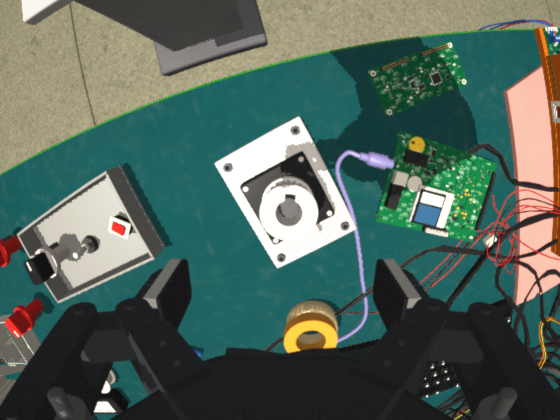

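The wrist view shows the stand with the hub around (289,207), a dark bore and what may be the keyway on the upper-left side. The bin is at left, with the adaptor at (40,265). I measure the hub face from the depth band and look at a crop.

```bash
cat >> h.py <<'E'
def wpoints(f):
    """world point map of a saved wrist picture; depth is along the optical axis"""
    v,u=np.mgrid[0:420,0:560]; obs=dict(ee_pos=f["e"],tcp_rot=f["r"])
    return toworld("wrist",np.c_[u.ravel(),v.ravel()],f["d"].ravel(),obs=obs).reshape(420,560,3)
E
python3 - <<'E'
from h import *
f=np.load("w1.npz"); P=wpoints(f); d=f["d"]
sub=(slice(170,250),slice(250,330))
Z=P[sub][...,2]; m=(abs(Z-.076)<.004)&(d[sub]>0)
obs=dict(ee_pos=f["e"],tcp_rot=f["r"])
print("face pts",m.sum(),"z med",np.median(Z[m]),"table z",np.median(P[260:290,210:250,2]))
mm=m.astype(np.uint8)
cs,h=cv2.findContours(mm,cv2.RETR_CCOMP,cv2.CHAIN_APPROX_NONE)
for c in sorted(cs,key=len)[-2:]:
    uv=c[:,0]+[250,170]; X=toworld("wrist",uv,z=.076,obs=obs)[:,:2]*1000
    (ctr,rad)=cv2.minEnclosingCircle(X.astype(np.float32)); ang=np.degrees(np.arctan2(*(X-ctr).T[::-1])); r=np.linalg.norm(X-ctr,axis=1)
    print(len(c),np.round(ctr,1),round(rad,1),"mean",X.mean(0).round(1)); 
g=f["p"][sub][...,::-1]; big=cv2.resize(g,(480,480),interpolation=2); mb=cv2.resize(mm*255,(480,480),interpolation=0)
cv2.imwrite("pics/c2.png",np.hstack([big[:,:400],cv2.cvtColor(mb,8)[:,:400]]))
E
```

```text
face pts 1997 z med 0.07545317272248131 table z -0.0005805076016068278
87 [499.3 146.1] 16.6 mean [499.3 146.4]
161 [502.3 145.4] 28.4 mean [501.9 145.2]
```

View pics/c2.png

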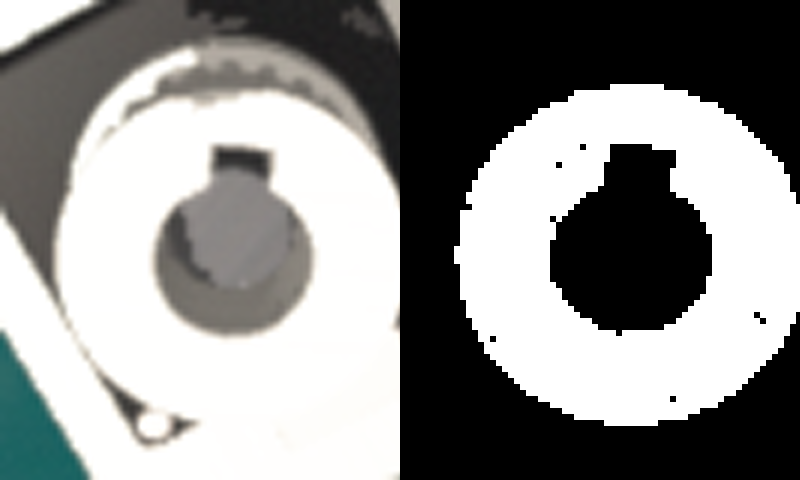

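The crop shows the face, with the bore at its centre and the keyway notch towards the top of the image, both clean in the depth mask. I fit the centre and keyway direction.

Run:
```python
from h import *
f=np.load("w1.npz"); P=wpoints(f); obs=dict(ee_pos=f["e"],tcp_rot=f["r"])
m=np.zeros((420,560),np.uint8); s=(slice(170,250),slice(250,330)); m[s]=abs(P[s][...,2]-.076)<.004
m=cv2.medianBlur(m,3)
cs,_=cv2.findContours(m,cv2.RETR_EXTERNAL,cv2.CHAIN_APPROX_NONE); c=max(cs,key=len)
X=toworld("wrist",c[:,0],z=.076,obs=obs)[:,:2]*1000
def fit(X):
    a=np.linalg.lstsq(np.c_[2*X,np.ones(len(X))],(X**2).sum(1),rcond=None)[0]; return a[:2],np.sqrt(a[2]+a[:2]@a[:2])
C,r=fit(X); print("outer",C,r)
fl=np.zeros_like(m); cv2.drawContours(fl,[c],-1,1,-1); v,u=np.where((fl==1)&(m==0))
H=toworld("wrist",np.c_[u,v],z=.076,obs=obs)[:,:2]*1000
n,lab,st,_=cv2.connectedComponentsWithStats(((fl==1)&(m==0)).astype(np.uint8)); k=1+np.argmax(st[1:,4]); H=H[lab[v,u]==k]
hole=(lab==k).astype(np.uint8); hc=cv2.findContours(hole,1,1)[0][0][:,0]
B=toworld("wrist",hc,z=.076,obs=obs)[:,:2]*1000
C2=C
for _ in range(4):
    q=B[np.linalg.norm(B-C2,axis=1)<14.2]; C2,r2=fit(q)
print("bore",C2,r2)
for cc in(C,C2):
    D=H-cc; rr=np.linalg.norm(D,axis=1); D=D[(rr>15)&(rr<18.5)]; w=D.mean(0)
    print("key dir",np.degrees(np.arctan2(w[1],w[0])),"hub yaw",np.degrees(np.arctan2(-w[1],-w[0])),"halfwidth",np.ptp(D@[-w[1],w[0]]/np.linalg.norm(w)),rr.max())
```

```text
outer [502.36865516 145.39120842] 27.78837429434663
bore [501.71434011 145.40897563] 12.43951548339339
key dir 161.05692551671956 hub yaw -18.94307448328045 halfwidth 10.344152249485763 18.637045949427087
key dir 160.6506564848604 hub yaw -19.349343515139598 halfwidth 10.338446874333606 18.026460396941243
```

Emit:
{"name": "play_rows", "arguments": {"increments": [[[-10,-42,0],[0,0,0],0],[[-20,-84,0],[0,0,0],0],[[-30,-126,0],[0,0,0],0],[[-40,-168,0],[0,0,0],0],[[-50,-210,0],[0,0,0],0],[[-60,-252,0],[0,0,0],0],[[-70,-294,0],[0,0,0],0],[[-81,-329,0],[0,0,0],0],[[-81,-329,0],[0,0,0],0],[[-81,-329,0],[0,0,0],0]]}}

```text
time: 2.5
ee_pos: [0.4754, -0.1934, 0.2502]
tcp_rot: [180.0, -0.0, 165.4]
wrist_force: [0.4, 0.2, 0.8]
opening: 0.0854
grasp_force: 0.0
```

Run:
```python
from h import *
o=telemetry.get_obs(); print(o["time"],o["ee_pos"],o["tcp_rot"],o["q"])
p,d=camera("wrist"); np.savez("w2.npz",p=p,d=d,e=o["ee_pos"],r=o["tcp_rot"])
P=wpoints(np.load("w2.npz"))
m=((P[...,2]>.072)&(P[...,2]<.095)&(d>0)).astype(np.uint8); m[:, :]*=(np.linalg.norm(P[...,:2]-[.488,-.199],axis=2)<.05)
v,u=np.where(m); u0,v0=int(np.median(u)),int(np.median(v)); print(u0,v0,m.sum(),np.median(P[m>0][:,2]))
for c in [max(cv2.findContours(m,0,1)[0],key=len)]:
    X=P[c[:,0,1],c[:,0,0],:2]; X=toworld("wrist",c[:,0],z=.084,obs=o)[:,:2]
    print(cv2.minAreaRect((X*1000).astype(np.float32)))
v0=max(60,v0);s=(slice(v0-60,v0+60),slice(u0-60,u0+60))
cv2.imwrite("pics/c3.png",np.hstack([cv2.resize(p[s][...,::-1],(400,400),interpolation=2),cv2.cvtColor(cv2.resize(m[s]*255,(400,400),interpolation=0),8)]))
```

```text
2.5 [ 0.47536009 -0.19343845  0.25023049] [ 1.79976041e+02 -2.23622591e-02  1.65395979e+02] [-2.21536870e+01 -5.52093154e-02  4.86132364e+00  9.49418492e+01
  2.08129391e-02 -7.54966631e+00]
289 211 945 0.08317846015326896
((493.65655517578125, -190.9868621826172), (38.02680206298828, 23.91748809814453), 2.759209632873535)
```

View pics/c3.png

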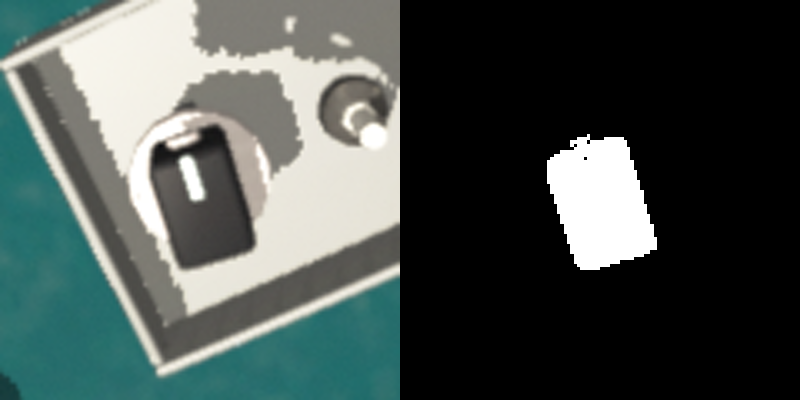

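The block's top is at about crop (203,195), i.e. (289,211) in full, with the white line and set screw towards the image top (world -x). The adaptor's yaw is therefore about +3°. I refine with a tighter mask.

Run:
```python
from h import *
f=np.load("w2.npz"); P=wpoints(f); o=dict(ee_pos=f["e"],tcp_rot=f["r"])
near=np.linalg.norm(P[...,:2]-[.4937,-.191],axis=2)
m=((abs(P[...,2]-.084)<.004)&(near<.03)).astype(np.uint8); m=cv2.morphologyEx(m,2,np.ones((7,7),np.uint8))
c=max(cv2.findContours(m,0,1)[0],key=len); X=toworld("wrist",c[:,0],z=.084,obs=o)[:,:2]*1000
print(cv2.minAreaRect(X.astype(np.float32)))
g=f["p"].min(2); w=((g>150)&(cv2.erode(m,np.ones((7,7)))>0)).astype(np.uint8)
n,l,s,ct=cv2.connectedComponentsWithStats(w); k=1+np.argmax(s[1:,4]); v,u=np.where(l==k)
W=toworld("wrist",np.c_[u,v],z=.084,obs=o)[:,:2]*1000; q=cv2.fitLine(W.astype(np.float32),2,0,.01,.01).ravel(); print(len(W),W.mean(0),np.degrees(np.arctan2(q[1],q[0])))
k=((abs(P[...,2]-.054)<.004)&(near<.03)).astype(np.uint8)
v,u=np.where(k); h=cv2.convexHull(np.c_[u,v].astype(np.int32))[:,0]; Y=toworld("wrist",h,z=.054,obs=o)[:,:2]*1000
a=np.linalg.lstsq(np.c_[2*Y,np.ones(len(Y))],(Y**2).sum(1),rcond=None)[0]; print("collar",a[:2],np.sqrt(a[2]+a[:2]@a[:2]))
```

```text
((495.8780517578125, -190.9870147705078), (33.46491622924805, 23.714332580566406), 2.571082592010498)
41 [ 488.55015114 -191.41229444] 6.370217
collar [ 496.07910859 -191.05274817] 21.5370301220196
```

Emit:
{"name": "play_rows", "arguments": {"increments": [[[-10,4,20],[0,0,-6],0],[[-19.3,7.5,50],[0,0,-12],0],[[-19.3,7.5,85],[0,0,-17.2],0],[[-19.3,7.5,110],[0,0,-17.2],0],[[-19.3,7.5,135],[0,0,-17.2],0],[[-19.3,7.5,155],[0,0,-17.2],0],[[-19.3,7.5,168],[0,0,-17.2],0],[[-19.3,7.5,174],[0,0,-17.2],0],[[-19.3,7.5,174],[0,0,-17.2],0],[[-19.3,7.5,174],[0,0,-17.2],0]], "grip_force": 60}}

```text
time: 3.55
ee_pos: [0.4965, -0.1915, 0.0773]
tcp_rot: [-180.0, 0.1, -177.4]
wrist_force: [0.5, -0.7, -0.1]
opening: 0.0853
grasp_force: 0.0
```

Emit:
{"name": "play_rows", "arguments": {"increments": [[[0,0,0],[0,0,0],1],[[0,0,0],[0,0,0],1],[[0,0,0],[0,0,0],1],[[0,0,0],[0,0,0],1],[[0,0,0],[0,0,0],1],[[0,0,0],[0,0,0],1],[[0,0,0],[0,0,0],1],[[0,0,0],[0,0,0],1],[[0,0,0],[0,0,0],1],[[0,0,0],[0,0,0],1]], "grip_force": 60}}

```text
time: 4.55
ee_pos: [0.4962, -0.1918, 0.0766]
tcp_rot: [-180.0, 0.0, -177.4]
wrist_force: [-0.3, -0.2, 6.1]
opening: 0.0231
grasp_force: 59.6
```

Emit:
{"name": "play_rows", "arguments": {"increments": [[[0,0,-10],[0,0,0],1],[[0,0,-30],[0,0,0],1],[[0,0,-60],[0,0,0],1],[[0,0,-90],[0,0,0],1],[[0,0,-110],[0,0,0],1],[[-2,30,-110],[0,0,4],1],[[-4,70,-110],[0,0,8],1],[[-6,110,-110],[0,0,12],1],[[-9,150,-110],[0,0,16],1],[[-12,190,-110],[0,0,20],1],[[-14,230,-110],[0,0,21.8],1],[[-17,270,-110],[0,0,21.8],1],[[-19,305,-110],[0,0,21.8],1],[[-20,325,-110],[0,0,21.8],1],[[-21,335.8,-110],[0,0,21.8],1],[[-21,335.8,-110],[0,0,21.8],1],[[-21,335.8,-110],[0,0,21.8],1],[[-21,335.8,-110],[0,0,21.8],1]]}}

```text
time: 6.35
ee_pos: [0.5018, 0.1436, 0.1863]
tcp_rot: [-180.0, -0.0, 160.7]
wrist_force: [0.0, 0.0, -1.0]
opening: 0.0229
grasp_force: 59.0
```

Run:
```python
from h import *
o=telemetry.get_obs(); print(o["time"],o["ee_pos"],o["tcp_rot"],o["wrist_force"],o["opening"],o["grasp_force"])
ims=[]
for n in("scene","side"):
    p,d=camera(n); c=calibration(n); f,cx,cy=K(c)
    q=cv2.Rodrigues(c["rvec"])[0]@[.502,.145,.1]+c["tvec"]; u,v=int(q[0]/q[2]*f+cx),int(q[1]/q[2]*f+cy); print(u,v)
    ims.append(cv2.resize(p[max(0,v-50):v+50,u-50:u+50,::-1],(400,400),interpolation=2))
cv2.imwrite("pics/c4.png",np.hstack(ims))
```

```text
6.35 [0.50176905 0.14364376 0.18633565] [-1.79982084e+02 -2.94363673e-03  1.60729907e+02] [ 0.04317005  0.04703181 -0.95223723] 0.022933304128099966 58.95146369934082
248 193
242 172
```

View pics/c4.png

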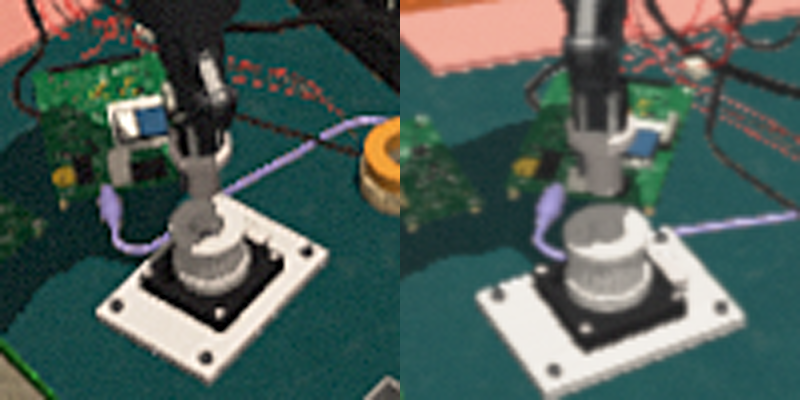

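The adaptor hangs upright over the bore in both views. I descend until the pilot is just in.

Emit:
{"name": "play_rows", "arguments": {"increments": [[[0.6,1.7,10],[0,0,0],1],[[0.6,1.7,20],[0,0,0],1],[[0.6,1.7,28],[0,0,0],1],[[0.6,1.7,33],[0,0,0],1],[[0.6,1.7,36],[0,0,0],1],[[0.6,1.7,38],[0,0,0],1],[[0.6,1.7,40],[0,0,0],1],[[0.6,1.7,40],[0,0,0],1]]}}

```text
time: 7.25
ee_pos: [0.5018, 0.1464, 0.1463]
tcp_rot: [-180.0, 0.0, 160.8]
wrist_force: [-0.3, -1.2, -0.7]
opening: 0.0233
grasp_force: 59.1
```

Emit:
{"name": "play_rows", "arguments": {"increments": [[[-0.3,-0.9,1],[0,0,0],1],[[-0.3,-0.9,2],[0,0,0],1],[[-0.3,-0.9,3],[0,0,0],1],[[-0.3,-0.9,4],[0,0,0],1],[[-0.3,-0.9,5],[0,0,0],1],[[-0.3,-0.9,6],[0,0,0],1],[[-0.3,-0.9,6],[0,0,0],1]]}}

```text
time: 7.95
ee_pos: [0.5016, 0.1456, 0.1401]
tcp_rot: [-180.0, -0.0, 160.8]
wrist_force: [-0.5, 0.7, -0.8]
opening: 0.0231
grasp_force: 59.1
```

Free of contact. I go on past the key's entry height (about 0.1386).

Emit:
{"name": "play_rows", "arguments": {"increments": [[[0,0,1],[0,0,0],1],[[0,0,2],[0,0,0],1],[[0,0,3],[0,0,0],1],[[0,0,4],[0,0,0],1],[[0,0,4],[0,0,0],1]]}}

```text
time: 8.45
ee_pos: [0.5016, 0.1455, 0.1361]
tcp_rot: [-180.0, -0.0, 160.8]
wrist_force: [0.7, -0.9, -1.2]
opening: 0.0231
grasp_force: 59.1
```

Emit:
{"name": "play_rows", "arguments": {"increments": [[[0,0,2],[0,0,0],1],[[0,0,4],[0,0,0],1],[[0,0,6],[0,0,0],1],[[0,0,8],[0,0,0],1],[[0,0,10],[0,0,0],1],[[0,0,10],[0,0,0],1]], "grip_force": 90}}

```text
time: 9.05
ee_pos: [0.5017, 0.1456, 0.1262]
tcp_rot: [180.0, 0.0, 160.8]
wrist_force: [-0.6, -0.7, 2.7]
opening: 0.0227
grasp_force: 92.5
```

The ejector's 3 N begins where it should, so the key is in the keyway. I continue to home (about 0.1086).

Emit:
{"name": "play_rows", "arguments": {"increments": [[[0,0,3],[0,0,0],1],[[0,0,6],[0,0,0],1],[[0,0,9],[0,0,0],1],[[0,0,12],[0,0,0],1],[[0,0,14],[0,0,0],1],[[0,0,15.5],[0,0,0],1],[[0,0,16.5],[0,0,0],1],[[0,0,16.5],[0,0,0],1]]}}

```text
time: 9.85
ee_pos: [0.5018, 0.1456, 0.1099]
tcp_rot: [180.0, 0.0, 160.8]
wrist_force: [-1.0, -1.0, 6.8]
opening: 0.0226
grasp_force: 93.1
```

Emit:
{"name": "play_rows", "arguments": {"increments": [[[0,0,0.5],[0,0,0],1],[[0,0,1],[0,0,0],1],[[0,0,1.5],[0,0,0],1],[[0,0,1.5],[0,0,0],1],[[0,0,1.5],[0,0,0],1]]}}

```text
time: 10.35
ee_pos: [0.5018, 0.1456, 0.1088]
tcp_rot: [180.0, 0.0, 160.8]
wrist_force: [-2.5, -0.6, 9.1]
opening: 0.0223
grasp_force: 93.6
```

Emit:
{"name": "play_rows", "arguments": {"increments": [[[0,0,0.5],[0,0,0],1],[[0,0,1],[0,0,0],1],[[0,0,1],[0,0,0],1],[[0,0,1],[0,0,0],1]]}}

```text
time: 10.75
ee_pos: [0.5018, 0.1456, 0.1087]
tcp_rot: [180.0, 0.1, 160.8]
wrist_force: [-6.1, -1.1, 15.7]
opening: 0.0228
grasp_force: 94.6
```

Run:
```python
from h import *
ims=[]
for n in("scene","side"):
    p,d=camera(n); c=calibration(n); f,cx,cy=K(c)
    q=cv2.Rodrigues(c["rvec"])[0]@[.5,.1,.06]+c["tvec"]; u,v=int(q[0]/q[2]*f+cx),int(q[1]/q[2]*f+cy)
    ims.append(cv2.resize(p[v-50:v+50,u-50:u+50,::-1],(400,400),interpolation=2))
cv2.imwrite("pics/c5.png",np.hstack(ims))
o=telemetry.get_obs(); print(o["ee_pos"],o["wrist_force"],o["torque"])
```

```text
[0.50183048 0.14559844 0.1087144 ] [-5.79251319 -1.71830449 15.8515202 ] [-0.54050347  1.29460861 -0.02364429]
```

View pics/c5.png

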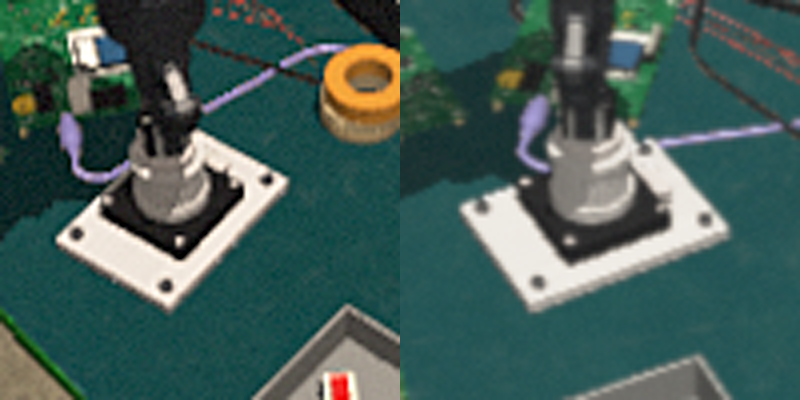

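The collar sits flat on the hub face in both views. I relieve the side load a little, add a little push, and hand in.

Emit:
{"name": "play_rows", "arguments": {"increments": [[[0.3,-0.1,0.4],[0,0,0],1],[[0.5,-0.2,0.7],[0,0,0],1],[[0.5,-0.2,0.7],[0,0,0],1],[[0.5,-0.2,0.7],[0,0,0],1]]}}

```text
time: 11.25
ee_pos: [0.5018, 0.1456, 0.1087]
tcp_rot: [179.9, 0.1, 160.8]
wrist_force: [-4.5, -1.9, 19.5]
opening: 0.0225
grasp_force: 94.9
```

```bash
python3 -c "
from workcell import workorder; print(workorder.job_done())"
```

```text
the job is handed in; nothing more can be done
None
```

The adaptor is fully home in the hub with its key in the keyway and collar down on the face. I handed the job in at about 11 s with the arm still gripping it and pressing it down at about 20 N.

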